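# Hang a second template on a nearly full hook

### The arm

A 6-joint arm with a two-finger parallel gripper is mounted at the origin on a cart in front of the work surface, level with it; the furniture and walls round the work are solid. World frame = base frame: x ahead of the robot, y to its left, z up, the work surface at z = 0. Lengths are in m, angles in degrees, forces in N, time in s.
With the tool pointing down it reaches from about 0.35 to 0.875 m from the base axis. Payload 4.2 kg.
Tool frame: the origin (TCP) lies midway between the tips of the shut fingers; the grasp point (between the pads) lies 19 mm behind it; y points along the fingers, x is the direction in which the jaws open and shut, and the axes are right-handed (so a half turn about y gives the same grasp; the last joint's range is limited). The gripper opens to 87 mm and grips with 3 to 60 N. Pads are 19 mm wide; open, the fingers measure 117 mm over their backs; the gripper's body (75 mm by 190 mm) begins 51 mm behind the grasp point.
Start: joints at [80.993, 22.042, 0.453, 0, -68.411, -14.817], TCP at [0.252, 0.572, 0.223] pointing down, gripper open.
Joint ranges: [-179.83, 179.83], [-69.29, 118.12], [-61.27, 80.66], [-181.25, 117.63], [-171.15, -9.14], [-177.46, 177.46]. Speed limits (degrees/s): [159.86, 159.86, 180, 180, 180, 180].

### API

Orientations are given as a 3x3 rotation matrix whose columns are the frame's x, y, z axes.
In Python, from station import * gives the robot as it stands.
- The arm moves only by the tool jog_arm, never from a script. Its argument "series" is a list of rows, each a list of 3 entries, a list of its own where there are three numbers: the shift along the tool's x, y, z in m, then the turn, a rotation vector about the tool's x, y, z in degrees, then the finger opening in m, from 0 to 0.087. A call has 1 to 10 rows; each row shifts and turns the commanded pose from where the row before left it, along the tool's axes as they then stand; what a row does not reach is not made up. A row lasts 1/8 s, in which the tool goes at most 62.5 mm and 10.7 degrees, less where a joint would pass 70% of its speed; a pose out of reach is approached as far as the arm can. A call is refused whole if a number of a shift passes 0.0625 or a number of a turn 10.7, either way. A call with a gripper value outside its range is refused whole. The fingers move at their own pace and stop on an object; the grip force is fixed at half the most. Time passes only in rows, so rows that do not move let the fingers close. It gives the time, the measured TCP pose, the force and the opening at its end, in the units of the state.
- sense(): the state, without advancing time (a new reading comes with each control period).
- capture(name): name is "scene" or "top" or "wrist"; returns the picture (384x512x3 uint8, red, green, blue); there is no depth.
- camera_info(name): a dict with "fx", "fy", "cx", "cy" (pixels), "rvec" (rotation vector, rad) and "tvec" (3), from world to camera coordinates, as OpenCV has them. Camera axes: x right, y down, z forward; pixel columns grow to the right and rows downward; lengths in m; the calibration is good to about 2 mm. A picture is of the moment at which its call begins: read the wrist's pose just before it. camera_info takes no time and is no camera call; for the wrist camera it gives the pose at the moment of the call.
- finish_job(): hands the job in, once; it reports no verdict.
The state is a dict: "time_s": time; "joints": joint angles; "joint_velocities": joint speeds; "effort": joint torques, N m; "tcp_pos": TCP position; "ee_rot": TCP orientation; "wrist_force": force on the tool from outside, world axes, zero at the start; "moment": the same for the moment, N m; "gripper_width": opening from 0.0 (shut) to 1.0 (fully open).
Only numpy, scipy, OpenCV 4.12 (cv2) and the standard library are available. Lean on these libraries where they do the work, as an engineer would, in place of code of your own. Each camera call takes 0.05 s, during which the arm holds its last target. There are 200 camera calls.

### The job

Take the square template with the tall handle out of the slotted block and hang it by its eye on the bench hook, in front of the round template that already hangs there and behind the hook's raised tongue. The hook is nearly full: first press the round template back with the square one until the sprung collar behind it stops solid, firmly but gently (about 10 N), then let the square one down onto the bar and release it. Do not force anything, do not unhook the round template, and leave the tins, the pot and the honing stick alone.

Things in the scene. Friction and masses are not known exactly. Their poses are not given: they have to be found in the camera images.
- square_grip (a point): Handle of the square template: flat aluminium plate 14 mm thick, 171 tall, about 0.3 kg; square body 80 wide x 75 tall at the bottom, then a frame 46 wide with the eye, on top a handle strip 30 wide from 115 to 171 mm above the bottom edge. This point: on the handle, mid-thickness, 150 mm above the bottom edge. z up, y across the width, x through the thickness. Both faces are alike.
- square_eye (a point): Centre of the square template's rectangular eye, 22 mm wide x 28 tall, 12 mm of metal above it; 61 mm below square_grip, same axes.
- square_template: The square template as a whole; origin mid-thickness at the middle of its bottom edge, axes as square_grip. At the start it stands upright in the slotted block, its bottom edge 10 mm above the table.
- round_eye (a point): Centre of the eye of the round template, which hangs on the hook from the start: aluminium, 4 mm thick, same eye (22 x 28 mm), frame 46 wide, no handle; its top edge is 26 mm above this point. The bar carries it by the eye's upper edge: the bar's axis is 9 mm above this point. x along the bar, z up. It has 13.7 mm of play along the bar between tongue and collar.
- round_template: The round template as a whole: disc 80 mm across, 4 mm thick, with the eye frame above; origin mid-thickness at the lowest point of the disc, 89 mm below round_eye, same axes. About 0.09 kg.
- hook_stand: Fixed bench hook, origin on the table; its own -x is the way the bar points (towards the robot), z up. Foot 110 x 100 x 8 mm; post 22 x 26, centre 31 mm behind the origin (+x), top at 167 mm. A level round bar 10 mm thick runs forward from the post at y = 0; at its free end a flat tongue, 5 mm thick, 12 wide, stands 9 mm above the bar's top. A collar 32 mm across sits on the bar before the post.
- hook_bar (a point): Point on the bar's axis, 150 mm above hook_stand's origin, same axes. The bar is clamped in the post up to 6.6 mm farther out or in each time, not reported, tongue and collar with it. Half-way, the tongue's rear face is 19.5 mm ahead (-x) of this point and the collar's front face, when pushed solid, is level with it. So the end of the way must be felt: the force rises steeply there.
- hook_post (a point): Middle of the top of the hook's post, 31 mm behind and 17 mm above hook_bar, same axes. Between post and templates a spring pushes the collar forward: at rest 17.7 mm are free between tongue and collar; two templates need 18. The collar yields at 3 N, goes back 1.8 mm with 5 N, then is solid: 19.5 mm free, 1.5 mm to spare. Solid is felt at 7 to 12 N; press no template on the other or on the hook with more than 15 N.
- slot_block: Fixed wooden block 60 x 112 x 40 mm, origin under its centre, z up. A slot in its top, 15.6 mm wide (x), 82 long (y), 30 deep, holds the square template upright; pull straight up. Template and block have the same axes.
- screw_tin: Bystander: white round tin, 51 mm across, 42 tall, origin under its centre.
- glue_pot: Bystander: white pot with a black lid, 45 mm across, 57 tall, origin under its centre.
- polish_tin: Bystander: white tin with a blue lid, 69 mm across, 28 tall, origin under its centre.
- file_stick: Bystander: pale wooden honing stick, 22 x 188 x 9 mm, long along its y, origin under its centre.

How it is judged (in metres and radians):
On the way, in this order (a step that is already met when the one before it is completed fails the run):
1. the square template is lifted clear of the slotted block (height (world z) of square_eye above 0.146 m), for 0.1 s.
2. the square template presses the round one back until solid, with more than 6.5 N (contact force between square_template and round_template above 6.5 N), for 0.2 s.
At the end, for the whole second after the job is handed in: Both templates hang at rest, each within 4 mm of fully down on the bar, eye centres 7.1 to 11.5 mm apart along it, square one in front, within 8 mm sideways, upright within 0.15 rad (round one 0.2), square to the bar within 0.2 rad; square one released, round one still in place (z of round_eye in the frame of hook_stand between 0.137 and 0.145 m and x of round_eye in the frame of hook_stand between -0.015 and 0.008 m and z of square_eye in the frame of hook_stand between 0.137 and 0.145 m and x of square_eye in the frame of round_eye between -0.0115 and -0.0071 m and y of square_eye in the frame of hook_stand between -0.008 and 0.008 m and angle between square_eye's own z axis and vertical below 0.15 rad and angle between round_eye's own z axis and vertical below 0.2 rad and angle between the x axis of square_eye and the x axis of hook_stand, either way round below 0.2 rad and linear speed of square_template below 0.02 m/s and contact force between the fingers and square_template below 0.1 N); the robot touches nothing.
It fails at once if the templates are pressed together with more than 15 N (contact force between square_template and round_template above 15 N).
It fails at once if the square template is pressed on the hook with more than 15 N (contact force between square_template and hook_stand above 15 N).
It fails at once if the round template is pressed on the hook with more than 20 N (contact force between round_template and hook_stand above 20 N).
It fails at once if the round template is lifted or thrown off its place (distance of round_eye from where it was at the start of the episode above 0.025 m or angle between round_eye's own z axis and vertical above 0.5 rad).
It fails at once if a bystander is moved more than 15 mm (distance of any of screw_tin, glue_pot, polish_tin, file_stick from where it was at the start of the episode above 0.015 m).
It also fails if it takes over 48 s, if anything falls off the work surface, if the arm or the gripper's body presses on something with over 40 N, if the wrist force passes 120 N, or if a joint passes its speed limit or range.

## Working session

There is one attempt and no reset: what is moved stays moved. The work goes in short steps, Python scripts to look and compute and a tool call to move; the robot and the scene stay as the last step left them, time stands still between calls to the robot, and variables do not carry over. Pictures are saved under pics/ and viewed, about 8 in all and at most 12, crops included, and the job is handed in when it is done.

Besides the shell and the picture viewer there is one more tool, called as a command line: name --argument value ..., lists and objects as JSON in quotes. jog_arm: Moves the arm, as the interface text tells. Its arguments: {"type":"object","properties":{"series":{"type":"array","items":{"type":"array"}}},"required":["series"]}

```bash
mkdir -p pics; ls; python3 - <<'E'
from station import *
import cv2,numpy as np
s=sense(); print(s)
for n in ("scene","top"):
    im=capture(n); cv2.imwrite(f"pics/{n}0.png",cv2.cvtColor(im,cv2.COLOR_RGB2BGR)); print(n,camera_info(n))
a=cv2.imread("pics/scene0.png");b=cv2.imread("pics/top0.png")
E
```

```text
pics
{'time_s': 0.0, 'joints': array([ 8.09942563e+01,  2.20906656e+01,  3.76949918e-01, -2.99557891e-02,
       -6.84109614e+01, -1.48148303e+01]), 'joint_velocities': array([ 0.02366867,  0.09412845, -0.05386599, -0.09522189,  0.0799067 ,
        0.06689506]), 'effort': array([ 8.20652986e-04, -3.90671396e+01,  1.87408501e+01,  4.21990290e+00,
        1.09557054e-02, -1.94300701e-04]), 'tcp_pos': array([0.25216916, 0.5711851 , 0.22143879]), 'ee_rot': array([[-4.04049365e-01, -8.20769535e-04,  9.14736813e-01],
       [-9.14734468e-01, -2.07305462e-03, -4.04050189e-01],
       [ 2.22793146e-03, -9.99997514e-01,  8.68302173e-05]]), 'wrist_force': array([ 0.28265422, -0.88831938, -0.6924455 ]), 'moment': array([0.02500929, 0.00570749, 0.01752476]), 'gripper_width': 0.9997804517938826}
scene {'fx': 453.4462110920408, 'fy': 453.4462110920408, 'cx': 253.37853949323213, 'cy': 193.40574988779673, 'rvec': array([ 1.93569419, -1.01100699,  0.56044358]), 'tvec': array([-0.26817605,  0.36959829,  1.02669293])}
top {'fx': 467.7216179214738, 'fy': 467.7216179214738, 'cx': 254.85761922498546, 'cy': 191.2765708176185, 'rvec': array([ 2.16428495, -2.14009646,  0.16005286]), 'tvec': array([0.05285089, 0.57212183, 1.42430114])}
```

View pics/scene0.png

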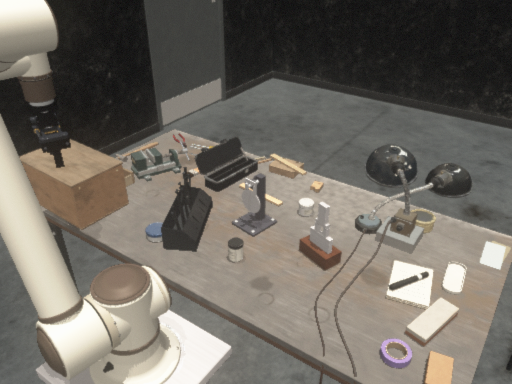

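View pics/top0.png

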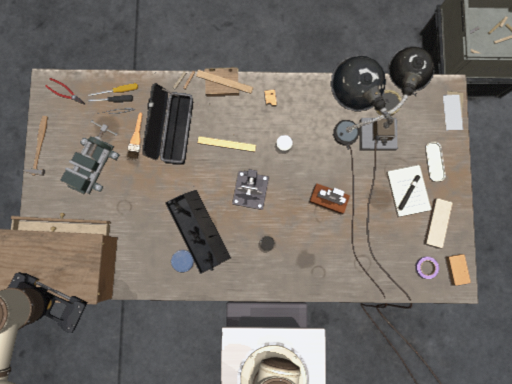

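The scene view shows the hook at about (255,205) and the slotted block with the square template at (320,240). In the top view they are at (251,188) and (330,198). Next I'll zoom in and do a rough ray-cast.

```bash
cat > h.py <<'E'
from station import *
import cv2,numpy as np
def cam(n):
    c=camera_info(n); R=cv2.Rodrigues(np.array(c["rvec"]))[0]; return c,R,np.array(c["tvec"])
def ray(n,px,z,C=None):
    c,R,t=C or cam(n); d=R.T@np.array([(px[0]-c["cx"])/c["fx"],(px[1]-c["cy"])/c["fy"],1.]); o=-R.T@t
    return o+d*(z-o[2])/d[2]
def proj(n,P,C=None):
    c,R,t=C or cam(n); p=(R@np.atleast_2d(P).T).T+t; return np.c_[c["fx"]*p[:,0]/p[:,2]+c["cx"],c["fy"]*p[:,1]/p[:,2]+c["cy"]]
E
python3 - <<'E'
from h import *
a=cv2.imread("pics/scene0.png");b=cv2.imread("pics/top0.png")
A=cv2.resize(a[165:275,225:355],None,fx=5,fy=5,interpolation=cv2.INTER_CUBIC)
B=cv2.resize(b[165:220,225:355],None,fx=6,fy=6,interpolation=cv2.INTER_CUBIC)
cv2.imwrite("pics/a1.png",A);cv2.imwrite("pics/b1.png",B)
# brown block top face
hsv=cv2.cvtColor(b,cv2.COLOR_BGR2HSV); m=((hsv[...,0]<12)&(hsv[...,1]>120)).astype(np.uint8); m[:, :300]=0;m[:,360:]=0;m[:175]=0;m[225:]=0
c=max(cv2.findContours(m,0,2)[0],key=cv2.contourArea); r=cv2.minAreaRect(c); print(r)
for p in cv2.boxPoints(r): print(p,ray("top",p,.04))
print("hook",ray("top",(251,188),.0),ray("top",(251,184),.167))
for n,p in (("pot",(267,243)),("tin",(284,143)),("polish",(181,261)),("toolboxs",(229,262)),("x",(166,205)),("x",(195,190))): print(n,ray("top",p,.03))
E
```

```text
((329.33172607421875, 198.3853759765625), (36.24967575073242, 19.75459098815918), 20.2248592376709)
[308.90976 201.38782] [ 0.54159278 -0.10993791  0.04      ]
[315.73904 182.85123] [ 0.60050072 -0.13174622  0.04      ]
[349.7537  195.38293] [ 0.56202912 -0.23811348  0.04      ]
[342.9244  213.91953] [ 0.50352504 -0.21576681  0.04      ]
hook [0.58766201 0.071523   0.        ] [0.57442957 0.07146136 0.167     ]
pot [0.41119026 0.01978663 0.03      ]
tin [ 0.73007024 -0.03241452  0.03      ]
polish [0.35311825 0.28460154 0.03      ]
toolboxs [0.35162931 0.13663004 0.03      ]
x [0.52617004 0.3372258  0.03      ]
x [0.57473406 0.24779622 0.03      ]
```

View pics/a1.png

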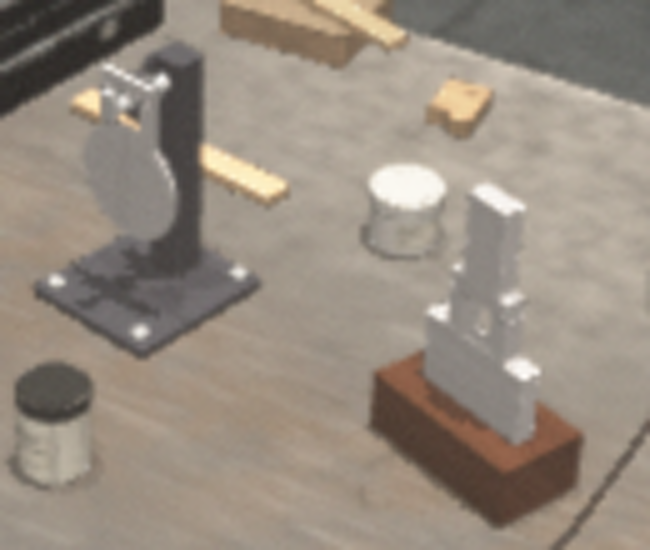

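View pics/b1.png

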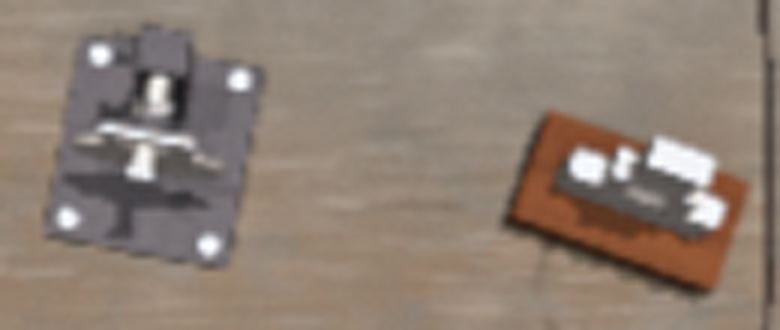

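Top view: hook foot screws at about (241.7,174), (265,178), (236,201) and (260,206), so the hook yaw is about -11°. The block and template sit at about (0.552,-0.174) with yaw near -20°. Next I'll check the wrist camera mounting.

```bash
python3 - <<'E'
from h import *
s=sense(); c,R,t=cam("wrist"); E=s["ee_rot"]; o=-R.T@t
print("cam pos in tool",E.T@(o-s["tcp_pos"]),"cam axes in tool\n",E.T@R.T,c["fx"],c["cx"],c["cy"])
b=cv2.imread("pics/top0.png").astype(float)
g=b.min(2)
for p in ((241.7,174),(265,178.3),(236.3,201),(259.7,206),):
    x,y=int(round(p[0])),int(round(p[1])); w=g[y-2:y+3,x-2:x+3]; w=np.clip(w-150,0,None); Y,X=np.mgrid[y-2:y+3,x-2:x+3]
    q=((w*X).sum()/w.sum(),(w*Y).sum()/w.sum()); print(q,ray("top",q,.009))
E
```

```text
cam pos in tool [-0.00075791 -0.16238757  0.07494256] cam axes in tool
 [[ 9.99999824e-01 -1.92945639e-04  5.61510540e-04]
 [-5.92905426e-04 -2.74516978e-01  9.61582070e-01]
 [-3.13888903e-05 -9.61582233e-01 -2.74517044e-01]] 320.0540909116822 251.4270706149716 192.64548328701775
(np.float64(241.19859154929577), np.float64(173.68169014084506)) [0.63246917 0.10355871 0.009     ]
(np.float64(264.45588235294116), np.float64(177.9211229946524)) [0.61955833 0.02869175 0.009     ]
(np.float64(235.86336336336336), np.float64(200.94444444444446)) [0.54404369 0.11926052 0.009     ]
(np.float64(259.3554633471646), np.float64(205.44536652835407)) [0.53048565 0.04424682 0.009     ]
```

jog_arm --series '[[[0,-0.06,0],[0,0,0],0.087],[[0,-0.06,0],[0,10.6,0],0.087],[[0,0,0],[0,10.6,0],0.087],[[0,0,0],[0,10.6,0],0.087],[[0,0,0],[0,10.6,0],0.087],[[0,0,0],[0,10.6,0],0.087],[[0,0,0],[0,10.6,0],0.087],[[0,0,0],[0,10.6,0],0.087],[[0,0,0],[0,10.6,0],0.087],[[0,0,0],[0,1.4,0],0.087]]'

```text
time_s: 1.35
tcp_pos: [0.2523, 0.5716, 0.3419]
ee_rot: [[-0.94, -0.0, -0.342], [0.342, -0.001, -0.94], [0.0, -1.0, 0.001]]
wrist_force: [0.1, 1.2, -0.2]
gripper_width: 0.997
```

jog_arm --series '[[[-0.042,0,0.043],[0,0,0],0.087],[[-0.042,0,0.043],[0,0,0],0.087],[[-0.042,0,0.043],[0,0,0],0.087],[[-0.042,0,0.043],[0,0,0],0.087],[[-0.042,0,0.043],[0,0,0],0.087],[[-0.042,0,0.043],[0,0,0],0.087],[[-0.042,0,0.043],[0,0,0],0.087],[[-0.042,0,0.043],[0,0,0],0.087],[[-0.042,0,0.043],[0,0,0],0.087],[[-0.042,0,0.043],[0,0,0],0.087]]'

```text
time_s: 2.6
tcp_pos: [0.5002, 0.022, 0.3427]
ee_rot: [[-0.941, 0.0, -0.34], [0.34, 0.0, -0.941], [-0.0, -1.0, -0.0]]
wrist_force: [0.8, 0.5, 0.3]
gripper_width: 1.002
```

jog_arm --series '[[[-0.042,0.01,0.043],[0,0,0],0.087],[[-0.042,0.01,0.043],[0,0,0],0.087],[[0,0,0],[0,0,0],0.087]]'

```text
time_s: 2.98
tcp_pos: [0.5495, -0.089, 0.3202]
ee_rot: [[-0.938, -0.004, -0.346], [0.346, -0.0, -0.938], [0.004, -1.0, 0.002]]
wrist_force: [-0.7, 1.4, -0.7]
gripper_width: 0.998
```

```bash
python3 - <<'E'
from h import *
import pickle
s=sense();print(s["tcp_pos"],s["wrist_force"],s["joints"]); C=cam("wrist"); im=capture("wrist"); b=cv2.cvtColor(im,cv2.COLOR_RGB2BGR); cv2.imwrite("pics/w0.png",b); pickle.dump(C,open("w0.pkl","wb"))
cv2.imwrite("pics/w0b.png",cv2.resize(b,None,fx=1.5,fy=1.5,interpolation=cv2.INTER_CUBIC))
E
```

```text
[ 0.54946469 -0.08895987  0.32018299] [-0.72655128  1.36012766 -0.74288891] [ 7.48299003e+00  1.24190567e+01  7.07531384e-01 -7.62056788e-03
 -7.85319579e+01 -2.77041197e+01]
```

View pics/w0b.png

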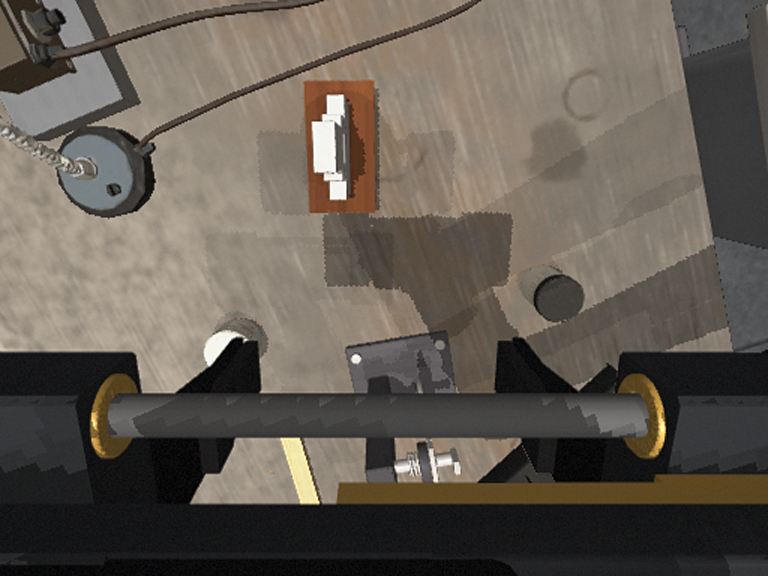

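View w0 (1.5x): the block is at (340,147), the template handle top is the white patch at (325,147) with the shoulders at (335,103) and (338,190). The gripper partly hides the hook. I'll measure the template here.

```bash
python3 - <<'E'
from h import *
import pickle
C=pickle.load(open("w0.pkl","rb")); b=cv2.imread("pics/w0.png"); g=b.min(2)
sub=g[55:145,200:255]
for y in range(60,138,2): print(y,"".join("#" if v>235 else "+" if v>180 else "-" if v>110 else "." for v in g[y,202:244]))
h=cv2.cvtColor(b,cv2.COLOR_BGR2HSV); m=((h[...,0]<14)&(h[...,1]>110)).astype(np.uint8); m[:,:190]=0;m[:,265:]=0;m[:40]=0;m[150:]=0
c=cv2.convexHull(max(cv2.findContours(m,0,2)[0],key=cv2.contourArea)); r=cv2.minAreaRect(c); P=np.array([ray("",p,.04,C) for p in cv2.boxPoints(r)]); print(r,P,P.mean(0))
E
```

```text
60 ..........................................
62 ..........................................
64 ................###########...............
66 ................###########-..............
68 ................###########-..............
70 ................###########...............
72 ................###########-..............
74 ................###########+..............
76 -............++++++++++++++-..............
78 .............############-.-..............
80 .............+++++--+####-................
82 ......###############.-+#-................
84 ......+########+#####....-................
86 ......+##########+###.....................
88 ......-##############-....................
90 ......-##############-....--..............
92 ......-##############-.....-..............
94 ......-##############-.....-..............
96 .......##############+.....-..............
98 .......##############+.....-..............
100 .......##############+.....-..............
102 .......##############+.....-..............
104 .......##############-.....-..............
106 .......##############+.....-.......
[... 243 characters left out ...]
118 ..............+##++#++++##-...............
120 ..............-----------+.--.............
122 ..................##+#######+.............
124 ..................###########.............
126 -.................###########.............
128 .--...............##########+.............
130 --................###########.............
132 ---...............######+####.............
134 ---.......................................
136 ---.......................................
((225.5, 97.5), (87.0, 47.0), 90.0) [[ 0.56166436 -0.23548926  0.04      ]
 [ 0.50521123 -0.21471424  0.04      ]
 [ 0.5437054  -0.11089695  0.04      ]
 [ 0.60430621 -0.13324726  0.04      ]] [ 0.5537218  -0.17358693  0.04      ]
```

```bash
python3 - <<'E'
from h import *
import pickle
C=pickle.load(open("w0.pkl","rb"))
def f(p,z): return ray("",p,z,C)
a=[f(p,.181) for p in ((208.0,81.5),(222.8,81.5),(209.0,114),(223.8,114))]
print(a,np.mean(a,0)); d=(a[0]+a[1]-a[2]-a[3])/2; print("w",np.linalg.norm(d),"x-yaw",np.degrees(np.arctan2(d[1],d[0]))+90)
a=[f(p,.085) for p in ((218,63.3),(229.2,63.3),(220,133.5),(231.1,133.5))]
print(np.mean(a,0)); d=(a[0]+a[1]-a[2]-a[3])/2; print("w",np.linalg.norm(d),"x-yaw",np.degrees(np.arctan2(d[1],d[0]))+90)
E
```

```text
[array([ 0.55333938, -0.188262  ,  0.181     ]), array([ 0.54095868, -0.18370284,  0.181     ]), array([ 0.56319447, -0.16188279,  0.181     ]), array([ 0.55048138, -0.1571974 ,  0.181     ])] [ 0.55199348 -0.17276126  0.181     ]
w 0.02816152300528169 x-yaw -20.12365101697982
[ 0.55184318 -0.17207491  0.085     ]
w 0.08032883600677627 x-yaw -19.879267487232823
```

jog_arm --series '[[[-0.0156,0,0.0388],[0,0,0],0.087],[[-0.0156,0,0.0387],[0,0,0],0.087],[[0,0.04,0],[0,0,0],0.06],[[0,0.04,0],[0,0,0],0.06],[[0,0.03,0],[0,0,0],0.06],[[0,0,0],[0,0,0],0.06]]'

```text
time_s: 3.78
tcp_pos: [0.5506, -0.1677, 0.2108]
ee_rot: [[-0.941, -0.005, -0.34], [0.34, 0.001, -0.941], [0.005, -1.0, 0.001]]
wrist_force: [-0.3, -0.5, 0.1]
gripper_width: 0.711
```

```bash
python3 - <<'E'
from h import *
import pickle
for i in range(4):
    s=sense();print(s["time_s"],s["tcp_pos"],s["ee_rot"].round(4).tolist(),s["wrist_force"].round(2)); C=cam("wrist"); im=capture("wrist")
cv2.imwrite("pics/w1.png",cv2.cvtColor(im,cv2.COLOR_RGB2BGR)); pickle.dump(C,open("w1.pkl","wb"))
E
```

```text
3.775 [ 0.55060954 -0.16771678  0.21082417] [[-0.9405, -0.0049, -0.3397], [0.3397, 0.0006, -0.9405], [0.0048, -1.0, 0.0011]] [-0.31 -0.49  0.11]
3.825 [ 0.55206265 -0.16819249  0.21295204] [[-0.9406, -0.0006, -0.3396], [0.3396, -0.0005, -0.9406], [0.0004, -1.0, 0.0007]] [-0.27 -0.44  0.71]
3.875 [ 0.55291596 -0.16846536  0.21420721] [[-0.9404, 0.0023, -0.34], [0.34, -0.0008, -0.9404], [-0.0024, -1.0, 0.0]] [-0.33  0.69 -0.2 ]
3.925 [ 0.55322921 -0.16864679  0.21471898] [[-0.9403, 0.0036, -0.3404], [0.3404, -0.0008, -0.9403], [-0.0037, -1.0, -0.0005]] [ 0.37 -0.38  0.33]
```

View pics/w1.png

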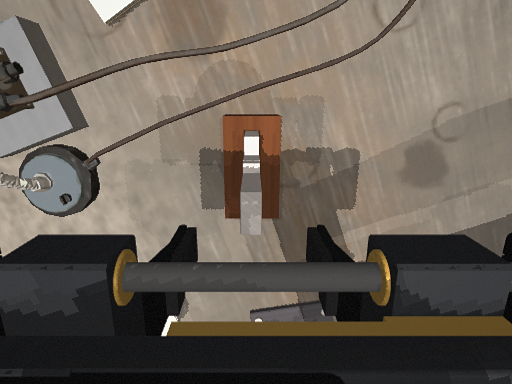

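View w1: the handle, at about column 251, is between the fingers (190 and 318, midpoint 254). I'll descend with pauses to let it settle.

jog_arm --series '[[[0,0,0.004],[0,0,0],0.06],[[0,0.02,0],[0,0,0],0.06],[[0,0.02,0],[0,0,0],0.06],[[0,0.02,0],[0,0,0],0.06],[[0,0.02,0],[0,0,0],0.06],[[0,0,0],[0,0,0],0.06],[[0,0,0],[0,0,0],0.06],[[0,0,0],[0,0,0],0.06],[[0,0,0],[0,0,0],0.06]]'

```text
time_s: 5.1
tcp_pos: [0.5511, -0.173, 0.1334]
ee_rot: [[-0.94, 0.002, -0.342], [0.342, -0.0, -0.94], [-0.001, -1.0, -0.0]]
wrist_force: [-0.2, -0.2, -0.5]
gripper_width: 0.691
```

jog_arm --series '[[[-0.001,0,0],[0,0,0],0.03],[[0,0,0],[0,0,0],0.02],[[0,0,0],[0,0,0],0.01],[[0,0,0],[0,0,0],0.0],[[0,0,0],[0,0,0],0.0],[[0,0,0],[0,0,0],0.0],[[0,0,0],[0,0,0],0.0]]'

```text
time_s: 5.98
tcp_pos: [0.5516, -0.1732, 0.1325]
ee_rot: [[-0.94, -0.0, -0.342], [0.342, 0.0, -0.94], [0.0, -1.0, -0.0]]
wrist_force: [0.3, -0.1, 0.8]
gripper_width: 0.161
```

jog_arm --series '[[[0,-0.01,0],[0,0,0],0.0],[[0,-0.02,0],[0,0,0],0.0],[[0,-0.03,0],[0,0,0],0.0],[[0,-0.03,0],[0,0,0],0.0],[[0,-0.02,0],[0,0,0],0.0],[[0,-0.01,0],[0,0,0],0.0],[[0,0,0],[0,0,0],0.0],[[0,0,0],[0,0,0],0.0],[[0,0,0],[0,0,0],0.0],[[0,0,0],[0,0,0],0.0]]'

```text
time_s: 7.22
tcp_pos: [0.5514, -0.1732, 0.2519]
ee_rot: [[-0.94, -0.001, -0.342], [0.342, 0.0, -0.94], [0.001, -1.0, 0.0]]
wrist_force: [-0.0, 0.4, -4.1]
gripper_width: 0.162
```

jog_arm --series '[[[0,-0.05,0],[0,0,0],0.0],[[0,-0.058,0],[0,0,0],0.0],[[0.0128,0,-0.0468],[0,0,0],0.0],[[0.0128,0,-0.0468],[0,0,0],0.0],[[0.0128,0,-0.0468],[0,0,0],0.0],[[0.0128,0,-0.0468],[0,0,0],0.0],[[0.0128,0,-0.0468],[0,0,0],0.0],[[0.0128,0,-0.0468],[0,0,0],0.0],[[0.0119,0,-0.0467],[0,0,0],0.0],[[0,0,0],[0,-10,0],0.0]]'

```text
time_s: 8.48
tcp_pos: [0.5804, 0.1683, 0.359]
ee_rot: [[-0.986, -0.002, -0.165], [0.165, 0.0, -0.986], [0.002, -1.0, 0.0]]
wrist_force: [0.0, -1.6, -4.1]
gripper_width: 0.159
```

jog_arm --series '[[[0,0,0],[0,0,0],0.0],[[0,0,0],[0,0,0],0.0],[[0,0,0],[0,0,0],0.0],[[0,0,0],[0,0,0],0.0]]'

```text
time_s: 8.98
tcp_pos: [0.5804, 0.1643, 0.3607]
ee_rot: [[-0.984, 0.0, -0.176], [0.176, 0.0, -0.984], [-0.0, -1.0, -0.0]]
wrist_force: [0.5, -0.2, -3.9]
gripper_width: 0.16
```

```bash
python3 - <<'E'
from h import *
import pickle
s=sense();print(s["tcp_pos"],s["ee_rot"].round(3).tolist(),s["wrist_force"]); C=cam("wrist"); im=capture("wrist"); b=cv2.cvtColor(im,cv2.COLOR_RGB2BGR); cv2.imwrite("pics/w2.png",b); pickle.dump(C,open("w2.pkl","wb"))
hk=np.array([.5816,.0739]);
p=proj("",np.array([[*hk,.15],[*hk,0]]),C); print(p)
x,y=p[0].astype(int); x0=max(x-80,0);y0=max(y-80,0); print("crop",x0,y0)
cv2.imwrite("pics/w2c.png",cv2.resize(b[y0:y0+150,x0:x0+180],None,fx=4,fy=4,interpolation=cv2.INTER_CUBIC))
E
```

```text
[0.5804335  0.16427741 0.36071109] [[-0.984, 0.0, -0.176], [0.176, 0.0, -0.984], [-0.0, -1.0, -0.0]] [ 0.4800945  -0.16341629 -3.94873616]
[[236.06956593  87.89060381]
 [240.61134314  91.71525108]]
crop 156 7
```

View pics/w2c.png

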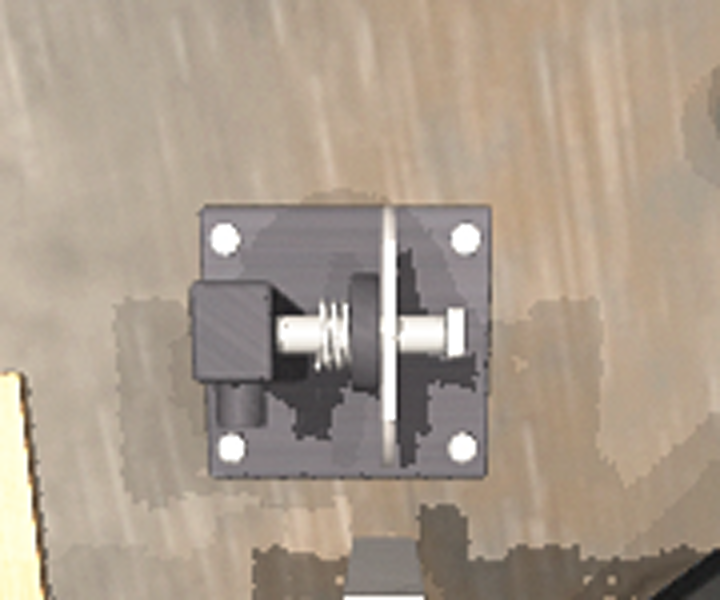

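View w2c shows the hook clearly: bar axis at row ~334, tongue top at columns 447–465, round plate top edge at columns 382–397, collar behind it, and the bar parallel to tool x. Computing positions.

```bash
python3 - <<'E'
from h import *
import pickle
C=pickle.load(open("w2.pkl","rb"))
f=lambda X,Y,z: ray("",(156+(X+.5)/4-.5,7+(Y+.5)/4-.5),z,C)
a=np.radians(-10.1); ex=np.array([np.cos(a),np.sin(a)]); ey=np.array([-ex[1],ex[0]])
foot=np.mean([f(X,Y,.008) for X,Y in((204,206),(490,206),(486,476),(212,474))],0); print("foot",foot)
for Y in(206,475):
  d=f(204,206,.008)-f(490,206,.008)
print("foot yaw",np.degrees(np.arctan2(d[1],d[0])))
d=f(282,334.5,.15)-f(443,334,.15); print("bar yaw",np.degrees(np.arctan2(d[1],d[0])))
scr=np.mean([f(X,Y,.0095) for X,Y in((225,239),(465,239),(232,448),(462,447))],0); print("screws",scr)
post=np.mean([f(X,Y,.167) for X,Y in((190,282),(270,282),(276,381),(194,381))],0)[:2]; print("origin from post",post-.031*ex)
s=sense();
for n,X,Y,z in(("bar",443,334,.15),("tongue rear",447,332,.164),("tongue front",465,332,.164),("tongue row top",456,308,.164),("tongue row bot",456,357,.164),("round rear",382,334,.167),("round front",397,334,.167),("collar front",379,334,.166),("TCP",0,0,0)):
  p=f(X,Y,z)[:2] if n!="TCP" else s["tcp_pos"][:2]
  print(n,p.round(4),"along x, y rel foot:",((p-foot[:2])@ex).round(4),((p-foot[:2])@ey).round(4))
E
```

```text
foot [0.57857922 0.07608976 0.008     ]
foot yaw -10.118940274337275
bar yaw -9.943906480857278
screws [0.57939333 0.076454   0.0095    ]
origin from post [0.5740237  0.07767295]
bar [0.5489 0.0821] along x, y rel foot: -0.0303 0.0007
tongue rear [0.5484 0.0821] along x, y rel foot: -0.0307 0.0007
tongue front [0.5437 0.083 ] along x, y rel foot: -0.0355 0.0007
tongue row top [0.5451 0.0766] along x, y rel foot: -0.033 -0.0054
tongue row bot [0.5471 0.0889] along x, y rel foot: -0.0332 0.0071
round rear [0.5656 0.0797] along x, y rel foot: -0.0134 0.0013
round front [0.5617 0.0804] along x, y rel foot: -0.0173 0.0013
collar front [0.5664 0.0795] along x, y rel foot: -0.0126 0.0012
TCP [0.5804 0.1644] along x, y rel foot: -0.0136 0.0873
```

jog_arm --series '[[[0.0154,0,0.0288],[0,0,0],0.0],[[0.0154,0,0.0288],[0,0,0],0.0],[[0.0154,0,0.029],[0,0,0],0.0],[[0,0,0],[0,0,0],0.0],[[0,0.04,0],[0,0,0],0.0],[[0,0.05,0],[0,0,0],0.0],[[0,0.04,0],[0,0,0],0.0],[[0,0.025,0],[0,0,0],0.0],[[0,0.015,0],[0,0,0],0.0],[[0,0,0],[0,0,0],0.0]]'

```text
time_s: 10.28
tcp_pos: [0.5198, 0.0877, 0.1899]
ee_rot: [[-0.985, -0.002, -0.174], [0.174, -0.001, -0.985], [0.001, -1.0, 0.001]]
wrist_force: [-0.2, 1.0, -3.9]
gripper_width: 0.16
```

jog_arm --series '[[[0,0,0],[0,0,0],0.0],[[0,0,0],[0,0,0],0.0],[[0,0,0],[0,0,0],0.0],[[0,0,0],[0,0,0],0.0]]'

```text
time_s: 10.78
tcp_pos: [0.5199, 0.0876, 0.1909]
ee_rot: [[-0.985, 0.001, -0.174], [0.174, 0.0, -0.985], [-0.001, -1.0, -0.0]]
wrist_force: [0.4, 0.3, -3.4]
gripper_width: 0.161
```

```bash
python3 - <<'E'
from h import *
s=sense();print(s["tcp_pos"],s["ee_rot"].round(4).tolist(),s["wrist_force"])
A=capture("scene"); W=capture("wrist"); b=cv2.cvtColor(A,cv2.COLOR_RGB2BGR); w=cv2.cvtColor(W,cv2.COLOR_RGB2BGR)
cv2.imwrite("pics/s3.png",b); cv2.imwrite("pics/w3.png",w)
a=cv2.resize(b[150:250,205:305],(600,600),interpolation=cv2.INTER_CUBIC)
cv2.imwrite("pics/s3c.png",a)
E
```

```text
[0.51994234 0.08763227 0.19093832] [[-0.9847, 0.0006, -0.174], [0.174, 0.0003, -0.9847], [-0.0006, -1.0, -0.0004]] [ 0.42040089  0.33477876 -3.43321448]
```

View pics/s3c.png

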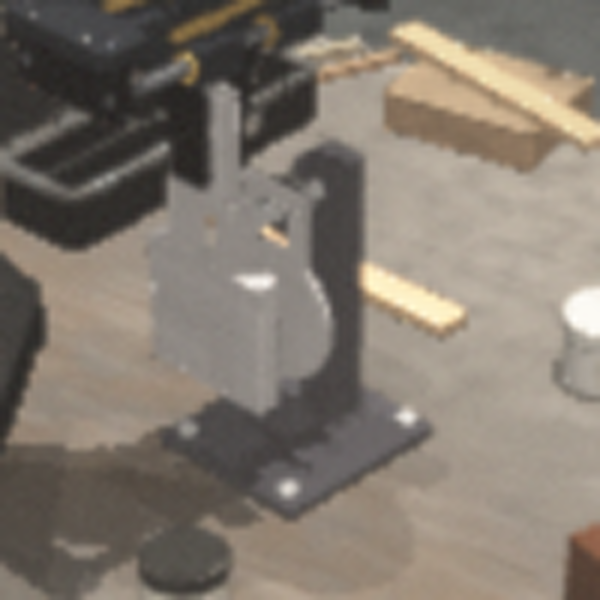

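View s3c: the square template is upright in front of the hook at the right height. I'll lower it 3 mm and start threading slowly.

jog_arm --series '[[[0,0.003,0],[0,0,0],0.0],[[-0.005,0,0],[0,0,0],0.0],[[-0.005,0,0],[0,0,0],0.0],[[-0.004,0,0],[0,0,0],0.0],[[0,0,0],[0,0,0],0.0],[[0,0,0],[0,0,0],0.0]]'

```text
time_s: 11.62
tcp_pos: [0.5336, 0.0851, 0.1875]
ee_rot: [[-0.985, -0.0, -0.174], [0.174, -0.0, -0.985], [0.0, -1.0, 0.0]]
wrist_force: [-0.1, -0.1, -4.1]
gripper_width: 0.157
```

jog_arm --series '[[[-0.004,0,0],[0,0,0],0.0],[[-0.004,0,0],[0,0,0],0.0],[[-0.003,0,0],[0,0,0],0.0],[[-0.002,0,0],[0,0,0],0.0],[[0,0,0],[0,0,0],0.0],[[0,0,0],[0,0,0],0.0],[[0,0,0],[0,0,0],0.0]]'

```text
time_s: 12.5
tcp_pos: [0.5463, 0.0829, 0.1876]
ee_rot: [[-0.985, -0.0, -0.174], [0.174, 0.0, -0.985], [0.0, -1.0, -0.0]]
wrist_force: [-0.3, -0.1, -3.3]
gripper_width: 0.162
```

jog_arm --series '[[[-0.002,0,0],[0,0,0],0.0],[[-0.002,0,0],[0,0,0],0.0],[[-0.002,0,0],[0,0,0],0.0],[[-0.001,0,0],[0,0,0],0.0],[[0,0,0],[0,0,0],0.0],[[0,0,0],[0,0,0],0.0],[[0,0,0],[0,0,0],0.0]]'

```text
time_s: 13.38
tcp_pos: [0.5533, 0.0817, 0.1876]
ee_rot: [[-0.985, 0.0, -0.174], [0.174, -0.0, -0.985], [-0.0, -1.0, 0.0]]
wrist_force: [0.3, -0.5, -4.1]
gripper_width: 0.156
```

jog_arm --series '[[[-0.0005,0,0],[0,0,0],0.0],[[-0.0005,0,0],[0,0,0],0.0],[[0,0,0],[0,0,0],0.0],[[0,0,0],[0,0,0],0.0]]'

```text
time_s: 13.88
tcp_pos: [0.5543, 0.0815, 0.1875]
ee_rot: [[-0.985, -0.0, -0.174], [0.174, -0.0, -0.985], [0.0, -1.0, 0.0]]
wrist_force: [0.3, 0.2, -3.2]
gripper_width: 0.162
```

jog_arm --series '[[[-0.0005,0,0],[0,0,0],0.0],[[-0.0005,0,0],[0,0,0],0.0],[[0,0,0],[0,0,0],0.0],[[0,0,0],[0,0,0],0.0]]'

```text
time_s: 14.38
tcp_pos: [0.5552, 0.0813, 0.1875]
ee_rot: [[-0.985, -0.0, -0.174], [0.174, -0.0, -0.985], [0.0, -1.0, 0.0]]
wrist_force: [-0.7, -0.5, -3.4]
gripper_width: 0.158
```

jog_arm --series '[[[-0.0005,0,0],[0,0,0],0.0],[[0,0,0],[0,0,0],0.0],[[0,0,0],[0,0,0],0.0]]'

```text
time_s: 14.75
tcp_pos: [0.5557, 0.0812, 0.1875]
ee_rot: [[-0.985, -0.0, -0.174], [0.174, -0.0, -0.985], [0.0, -1.0, 0.0]]
wrist_force: [-0.8, 0.3, -3.4]
gripper_width: 0.158
```

jog_arm --series '[[[-0.0005,0,0],[0,0,0],0.0],[[0,0,0],[0,0,0],0.0],[[0,0,0],[0,0,0],0.0]]'

```text
time_s: 15.12
tcp_pos: [0.5558, 0.0811, 0.1875]
ee_rot: [[-0.985, -0.001, -0.174], [0.174, -0.0, -0.985], [0.001, -1.0, 0.0]]
wrist_force: [-3.6, 0.5, -1.5]
gripper_width: 0.159
```

jog_arm --series '[[[-0.0005,0,0],[0,0,0],0.0],[[0,0,0],[0,0,0],0.0],[[0,0,0],[0,0,0],0.0]]'

```text
time_s: 15.5
tcp_pos: [0.5564, 0.081, 0.1875]
ee_rot: [[-0.985, -0.001, -0.174], [0.174, -0.0, -0.985], [0.001, -1.0, 0.0]]
wrist_force: [-4.7, 1.9, -1.7]
gripper_width: 0.161
```

jog_arm --series '[[[-0.0005,0,0],[0,0,0],0.0],[[0,0,0],[0,0,0],0.0],[[0,0,0],[0,0,0],0.0]]'

```text
time_s: 15.88
tcp_pos: [0.557, 0.0809, 0.1875]
ee_rot: [[-0.985, -0.001, -0.174], [0.174, -0.0, -0.985], [0.001, -1.0, 0.0]]
wrist_force: [-4.3, 1.7, -0.2]
gripper_width: 0.161
```

```bash
python3 - <<'E'
from h import *
F=[];M=[]
for i in range(5):
    s=sense(); F.append(s["wrist_force"]);M.append(s["moment"]); A=capture("scene" if i%2 else "top")
    if i==0: T=A
    if i==1: S=A
print(np.array(F).round(2),np.mean(F,0).round(2),np.mean(M,0).round(3),s["tcp_pos"],s["ee_rot"].round(4).tolist())
b=cv2.cvtColor(S,cv2.COLOR_RGB2BGR)
cv2.imwrite("pics/s4c.png",cv2.resize(b[150:240,210:300],(720,720)[:2],interpolation=cv2.INTER_CUBIC)[:600])
E
```

```text
[[-4.33  1.67 -0.2 ]
 [-4.74  0.92 -0.82]
 [-5.01  0.41 -1.78]
 [-3.89  1.44 -1.26]
 [-5.5   2.01 -0.98]] [-4.69  1.29 -1.01] [0.552 1.548 0.007] [0.55702894 0.08094643 0.18748974] [[-0.9847, -0.0006, -0.1741], [0.1741, -0.0001, -0.9847], [0.0006, -1.0, 0.0002]]
```

View pics/s4c.png

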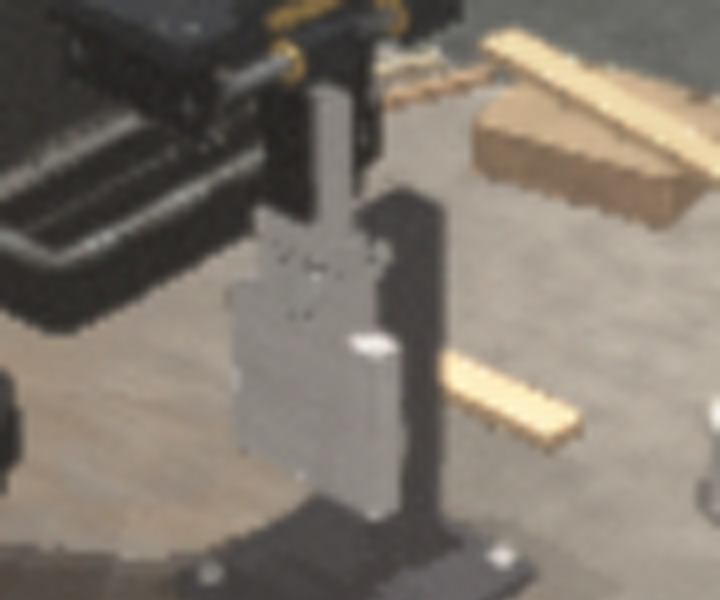

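View s4c: the template is upright and the tongue end shows bright inside the eye at (318,270), so it's threaded. The force along the bar is 4.8 N, so the collar is yielding. Continuing in small steps.

jog_arm --series '[[[-0.0005,0,0],[0,0,0],0.0],[[0,0,0],[0,0,0],0.0],[[0,0,0],[0,0,0],0.0]]'

```text
time_s: 16.5
tcp_pos: [0.5574, 0.0808, 0.1874]
ee_rot: [[-0.985, -0.001, -0.174], [0.174, -0.0, -0.985], [0.001, -1.0, 0.0]]
wrist_force: [-4.9, 1.2, -1.1]
gripper_width: 0.162
```

jog_arm --series '[[[-0.0003,0,0],[0,0,0],0.0],[[0,0,0],[0,0,0],0.0],[[0,0,0],[0,0,0],0.0]]'

```text
time_s: 16.88
tcp_pos: [0.5576, 0.0808, 0.1875]
ee_rot: [[-0.985, -0.001, -0.174], [0.174, -0.0, -0.985], [0.001, -1.0, 0.0]]
wrist_force: [-5.2, 1.5, -0.9]
gripper_width: 0.16
```

jog_arm --series '[[[-0.0003,0,0],[0,0,0],0.0],[[0,0,0],[0,0,0],0.0],[[0,0,0],[0,0,0],0.0]]'

```text
time_s: 17.25
tcp_pos: [0.5577, 0.0808, 0.1875]
ee_rot: [[-0.985, -0.001, -0.174], [0.174, -0.0, -0.985], [0.001, -1.0, 0.0]]
wrist_force: [-5.3, 1.7, 0.2]
gripper_width: 0.16
```

jog_arm --series '[[[-0.0003,0,0],[0,0,0],0.0],[[0,0,0],[0,0,0],0.0],[[0,0,0],[0,0,0],0.0]]'

```text
time_s: 17.62
tcp_pos: [0.5578, 0.0808, 0.1875]
ee_rot: [[-0.985, -0.002, -0.174], [0.174, -0.0, -0.985], [0.002, -1.0, 0.0]]
wrist_force: [-6.6, 1.6, 0.2]
gripper_width: 0.16
```

jog_arm --series '[[[-0.0004,0,0],[0,0,0],0.0],[[0,0,0],[0,0,0],0.0],[[0,0,0],[0,0,0],0.0]]'

```text
time_s: 18.0
tcp_pos: [0.5578, 0.0808, 0.1875]
ee_rot: [[-0.985, -0.003, -0.174], [0.174, -0.0, -0.985], [0.003, -1.0, 0.001]]
wrist_force: [-6.9, 3.0, 0.4]
gripper_width: 0.159
```

```bash
cat > f.py <<'E'
from h import *
S=[]
for i in range(4):
    S.append(sense()); capture("top")
F=np.mean([s["wrist_force"] for s in S],0); p=np.mean([s["tcp_pos"] for s in S],0)
a=np.radians(-10.1); ex=np.array([np.cos(a),np.sin(a),0]); ey=np.array([-ex[1],ex[0],0])
print(S[-1]["time_s"],"F along,lat,z",(F@ex).round(2),(F@ey).round(2),F[2].round(2),"pos s,lat,z",*(1e3*np.array([(p-[.5786,.0761,0])@ex,(p-[.5786,.0761,0])@ey,p[2]])).round(2),"M",np.mean([s["moment"] for s in S],0).round(2),"pitch",S[-1]["ee_rot"][:,1].round(4),"w",S[-1]["gripper_width"])
E
python3 f.py
```

```text
18.15 F along,lat,z -7.68 1.43 0.46 pos s,lat,z -21.28 0.92 187.46 M [ 0.92  2.38 -0.02] pitch [-2.8e-03 -1.0e-04 -1.0e+00] w 0.1594720051600664
```

jog_arm --series '[[[-0.0003,0,0],[0,0,0],0.0],[[0,0,0],[0,0,0],0.0],[[0,0,0],[0,0,0],0.0]]'

```text
time_s: 18.58
tcp_pos: [0.5579, 0.0807, 0.1875]
ee_rot: [[-0.985, -0.003, -0.174], [0.174, 0.0, -0.985], [0.003, -1.0, 0.001]]
wrist_force: [-8.4, 3.3, 1.3]
gripper_width: 0.162
```

```bash
python3 f.py
```

```text
18.725 F along,lat,z -8.23 1.48 1.25 pos s,lat,z -21.22 0.91 187.47 M [ 1.05  2.61 -0.02] pitch [-0.0032 -0.     -1.    ] w 0.1587465144847641
```

jog_arm --series '[[[0,0.001,0],[0,0,0],0.0],[[0,0.001,0],[0,0,0],0.0],[[0,0,0],[0,0,0],0.0]]'

```text
time_s: 19.15
tcp_pos: [0.5578, 0.0804, 0.1854]
ee_rot: [[-0.985, -0.004, -0.174], [0.174, -0.001, -0.985], [0.003, -1.0, 0.001]]
wrist_force: [-7.4, 2.1, 0.7]
gripper_width: 0.157
```

```bash
python3 f.py
```

```text
19.3 F along,lat,z -7.95 0.47 0.58 pos s,lat,z -21.24 0.54 185.34 M [ 0.68  2.51 -0.02] pitch [-3.7e-03 -7.0e-04 -1.0e+00] w 0.16318013070585452
```

jog_arm --series '[[[0,0.001,0],[0,0,0],0.0],[[0,0.001,0],[0,0,0],0.0],[[0,0.001,0],[0,0,0],0.0],[[0,0,0],[0,0,0],0.0]]'

```text
time_s: 19.85
tcp_pos: [0.5577, 0.0802, 0.1823]
ee_rot: [[-0.985, -0.004, -0.174], [0.174, -0.001, -0.985], [0.004, -1.0, 0.002]]
wrist_force: [-7.0, 1.0, 0.6]
gripper_width: 0.159
```

jog_arm --series '[[[0,0.001,0],[0,0,0],0.0],[[0,0.001,0],[0,0,0],0.0],[[0,0.001,0],[0,0,0],0.0],[[0,0,0],[0,0,0],0.0]]'

```text
time_s: 20.35
tcp_pos: [0.5577, 0.0802, 0.1793]
ee_rot: [[-0.985, -0.004, -0.174], [0.174, -0.001, -0.985], [0.004, -1.0, 0.002]]
wrist_force: [-7.7, 1.1, 0.5]
gripper_width: 0.164
```

```bash
python3 f.py
```

```text
20.5 F along,lat,z -7.72 -0.07 0.49 pos s,lat,z -21.28 0.36 179.34 M [0.54 2.48 0.  ] pitch [-0.0038 -0.001  -1.    ] w 0.15846472260928562
```

jog_arm --series '[[[0,0.001,0],[0,0,0],0.0],[[0,0.001,0],[0,0,0],0.0],[[0,0.001,0],[0,0,0],0.0],[[0,0,0],[0,0,0],0.0]]'

```text
time_s: 21.05
tcp_pos: [0.5577, 0.0802, 0.1763]
ee_rot: [[-0.985, -0.004, -0.174], [0.174, -0.001, -0.985], [0.004, -1.0, 0.002]]
wrist_force: [-7.6, 1.2, 0.0]
gripper_width: 0.157
```

jog_arm --series '[[[0,0.0005,0],[0,0,0],0.0],[[0,0.0005,0],[0,0,0],0.0],[[0,0,0],[0,0,0],0.0]]'

```text
time_s: 21.42
tcp_pos: [0.5577, 0.0802, 0.1754]
ee_rot: [[-0.985, -0.004, -0.174], [0.174, -0.001, -0.985], [0.004, -1.0, 0.002]]
wrist_force: [-8.5, 1.4, 0.6]
gripper_width: 0.162
```

jog_arm --series '[[[0,0.0005,0],[0,0,0],0.0],[[0,0,0],[0,0,0],0.0]]'

```text
time_s: 21.68
tcp_pos: [0.5577, 0.0801, 0.1749]
ee_rot: [[-0.985, -0.004, -0.174], [0.174, -0.001, -0.985], [0.003, -1.0, 0.002]]
wrist_force: [-9.1, 0.8, 1.4]
gripper_width: 0.162
```

```bash
python3 f.py
```

```text
21.825 F along,lat,z -8.35 -0.38 1.61 pos s,lat,z -21.28 0.33 174.93 M [ 0.49  2.54 -0.01] pitch [-0.0038 -0.001  -1.    ] w 0.15707393831111421
```

jog_arm --series '[[[0,0.0005,0],[0,0,0],0.0],[[0,0,0],[0,0,0],0.0]]'

```text
time_s: 22.12
tcp_pos: [0.5577, 0.0802, 0.1745]
ee_rot: [[-0.985, -0.004, -0.174], [0.174, -0.001, -0.985], [0.004, -1.0, 0.002]]
wrist_force: [-8.3, 0.8, 1.1]
gripper_width: 0.159
```

```bash
python3 f.py
```

```text
22.275 F along,lat,z -8.08 -0.4 1.09 pos s,lat,z -21.3 0.33 174.45 M [ 0.57  2.56 -0.03] pitch [-0.0038 -0.0011 -1.    ] w 0.1557124508807602
```

Not on the bar yet; it's still sliding freely. Two more half-millimetre steps.

jog_arm --series '[[[0,0.0005,0],[0,0,0],0.0],[[0,0,0],[0,0,0],0.0]]'

```text
time_s: 22.58
tcp_pos: [0.5577, 0.0802, 0.1744]
ee_rot: [[-0.985, -0.004, -0.174], [0.174, -0.001, -0.985], [0.003, -1.0, 0.002]]
wrist_force: [-8.3, 1.0, 2.9]
gripper_width: 0.157
```

```bash
python3 f.py
```

```text
22.725 F along,lat,z -8.83 0.03 3.18 pos s,lat,z -21.28 0.32 174.39 M [ 0.58  2.8  -0.04] pitch [-0.0036 -0.0011 -1.    ] w 0.1580244392592193
```

jog_arm --series '[[[0,0.0004,0],[0,0,0],0.0],[[0,0,0],[0,0,0],0.0]]'

```text
time_s: 23.02
tcp_pos: [0.5577, 0.0802, 0.1743]
ee_rot: [[-0.985, -0.003, -0.174], [0.174, -0.001, -0.985], [0.003, -1.0, 0.002]]
wrist_force: [-9.1, 1.9, 4.2]
gripper_width: 0.158
```

```bash
python3 f.py
```

```text
23.175 F along,lat,z -9.47 0.12 4.08 pos s,lat,z -21.28 0.34 174.35 M [0.6  2.98 0.02] pitch [-0.0033 -0.0011 -1.    ] w 0.16141406013386353
```

It is seated on the bar: z stopped at 174.35 mm, as predicted. Now I'll ease off the pressure before opening.

jog_arm --series '[[[0.0005,-0.0006,0],[0,0,0],0.0],[[0.0005,-0.0002,0],[0,0,0],0.0],[[0.0004,0,0],[0,0,0],0.0],[[0.0004,0,0],[0,0,0],0.0],[[0,0,0],[0,0,0],0.0],[[0,0,0],[0,0,0],0.0]]'

```text
time_s: 23.98
tcp_pos: [0.5575, 0.0804, 0.1744]
ee_rot: [[-0.985, -0.001, -0.174], [0.174, -0.001, -0.985], [0.0, -1.0, 0.001]]
wrist_force: [-4.0, -2.8, -1.7]
gripper_width: 0.159
```

```bash
python3 f.py
```

```text
24.125 F along,lat,z -3.57 -3.27 -1.25 pos s,lat,z -21.54 0.64 174.4 M [-0.74  1.27 -0.02] pitch [-3.e-04 -3.e-04 -1.e+00] w 0.1573754306175806
```

jog_arm --series '[[[0,0,0],[0,0,0],0.02],[[0,0,0],[0,0,0],0.03],[[0,0,0],[0,0,0],0.04],[[0,0,0],[0,0,0],0.045],[[0,0,0],[0,0,0],0.045]]'

```text
time_s: 24.8
tcp_pos: [0.5579, 0.0812, 0.1747]
ee_rot: [[-0.985, 0.001, -0.174], [0.174, 0.0, -0.985], [-0.001, -1.0, -0.001]]
wrist_force: [0.0, 0.3, 0.3]
gripper_width: 0.506
```

```bash
python3 f.py; python3 - <<'E'
from h import *
b=cv2.cvtColor(capture("scene"),cv2.COLOR_RGB2BGR)
cv2.imwrite("pics/s5c.png",cv2.resize(b[150:240,210:300],(600,600),interpolation=cv2.INTER_CUBIC))
E
```

```text
24.95 F along,lat,z -0.01 -0.03 0.39 pos s,lat,z -21.34 1.24 174.58 M [ 0.08 -0.07 -0.01] pitch [ 3.e-04  1.e-04 -1.e+00] w 0.5122323209002482
```

View pics/s5c.png

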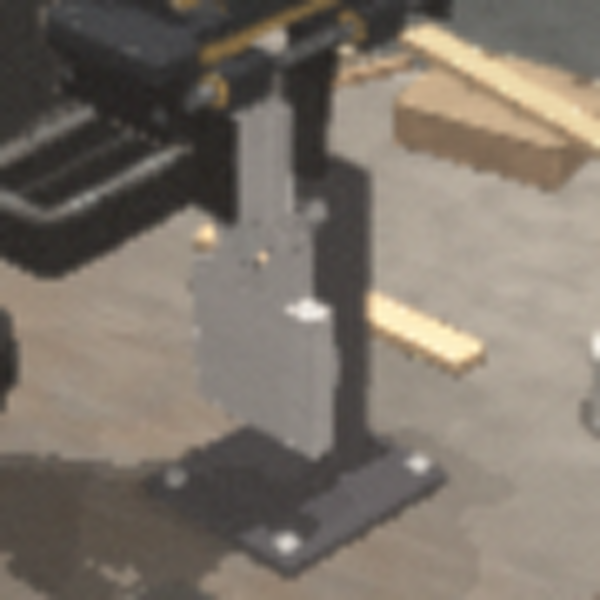

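View s5c: the template hangs upright, lower than before, the fingers are open and forces are zero. I'll lift straight up, then take the wrist view again from the side.

jog_arm --series '[[[0,-0.01,0],[0,0,0],0.045],[[0,-0.02,0],[0,0,0],0.045],[[0,-0.04,0],[0,0,0],0.045],[[0,-0.06,0],[0,0,0],0.045],[[0,-0.06,0],[0,0,0],0.045],[[0,0,-0.045],[0,0,0],0.045],[[0,0,-0.045],[0,0,0],0.045],[[0,0,0],[0,0,0],0.045],[[0,0,0],[0,0,0],0.045],[[0,0,0],[0,0,0],0.045]]'

```text
time_s: 26.3
tcp_pos: [0.5731, 0.1686, 0.365]
ee_rot: [[-0.985, 0.001, -0.175], [0.175, 0.0, -0.985], [-0.001, -1.0, -0.0]]
wrist_force: [0.0, -0.0, -0.7]
gripper_width: 0.519
```

```bash
python3 f.py; python3 - <<'E'
from h import *
import pickle
C=cam("wrist"); b=cv2.cvtColor(capture("wrist"),cv2.COLOR_RGB2BGR); pickle.dump(C,open("w6.pkl","wb")); cv2.imwrite("pics/w6.png",b)
x,y=proj("",[[.56,.079,.17]],C)[0].astype(int); x0=max(0,x-90);y0=max(0,y-75); print(x0,y0)
cv2.imwrite("pics/w6c.png",cv2.resize(b[y0:y0+150,x0:x0+180],None,fx=4,fy=4,interpolation=cv2.INTER_CUBIC))
E
```

```text
26.45 F along,lat,z 0.22 0.1 -0.24 pos s,lat,z -21.58 90.12 364.95 M [ 0.07 -0.03  0.02] pitch [ 5.e-04  2.e-04 -1.e+00] w 0.5169918851110177
158 10
```

View pics/w6c.png

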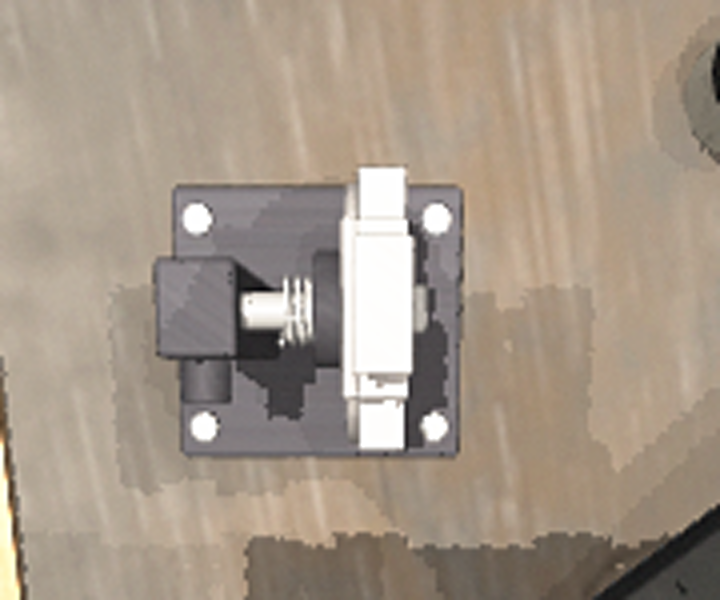

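View w6c: the square template (handle top at columns 357–412) is square to the bar, between the round plate (left edge ~345) and the tongue (412–428). I'll make one numeric check, then hand in.

```bash
python3 - <<'E'
from h import *
import pickle
C=pickle.load(open("w6.pkl","rb"))
f=lambda X,Y,z: ray("",(158+(X+.5)/4-.5,10+(Y+.5)/4-.5),z,C)
a=np.radians(-10.1); ex=np.array([np.cos(a),np.sin(a),0]); ey=np.array([-ex[1],ex[0],0]); o=np.array([.5786,.0761,0])
for n,q,z in(("handle top",((357,221),(412,221),(355,373),(411,373)),.223),("shoulders",((358,168),(405,168),(358,450),(404,450)),.127)):
    m=np.mean([f(*p,z) for p in q],0)-o; print(n,"s,lat mm",(1e3*m@ex).round(1),(1e3*m@ey).round(1))
finish_job()
E
```

```text
handle top s,lat mm -23.5 1.0
shoulders s,lat mm -23.3 0.5
the job is handed in; nothing more can be done
```

I hung the square template on the hook in front of the round one and behind the tongue, released it, and handed the job in at about 26.5 s of the 48 s allowed. The hand-in reports no verdict.

**What I did**
- **Lift and thread:** I gripped the handle across its thickness, lifted the template straight out of the block and slid its eye over the tongue.
- **Press:** I pushed the round template back until the collar stopped solid. The force on the wrist along the bar was about 8 N when I stopped pressing. It rose to about 9.5 N at most as the square one seated, below the 15 N limit.
- **Seat and release:** I kept the pressure on and lowered the template until it stopped on the bar, at the predicted height. Then I eased off to about 3.6 N and opened the fingers.

**Last checks**
- **Position and tilt:** The handle top and the body shoulders line up within 0.2 mm along the bar and 0.5 mm across it, so it hangs upright. It is about 1 mm off centre sideways.
- **Fit:** The last picture shows it square to the bar, with the tongue in front and the round plate behind.
- **Gripper:** It was clear and read no force.

**Not confirmed**
- **Force readings:** Contact forces were read only at the wrist and only between moves, so brief peaks are not ruled out. I also felt a sideways force of about 3 N on the wrist while easing off, which went away when the fingers opened.
- **Eye spacing:** I did not measure the spacing between the two eyes directly.
- **Hook position:** My camera estimates of the hook's origin differed by up to 5 mm along the bar, so I took the end of the press by feel.

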